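# Press a bearing bush home with a ratchet press

### The job

The bush is started in the bearing block under the little ratchet press, but the ratchet is still set to raise the ram. Flip the reversing thumb lever on the ratchet hub over to the front, so that the ratchet drives the ram down, then pump the handle by its ball to press the bush in until its flange sits hard on the block: feel it go firm, but do not lean on it beyond that or the flange is damaged. Work the ram only through the handle, leave the ratchet set to press, let go of the handle and leave the things lying around where they are.

Things in the scene. Friction and masses are not known exactly. Their poses are not given: they have to be found in the camera images.
- press: small cast ratchet press bolted to the bench, 206 x 168 x 245 mm, grey-green. Origin: centre of its underside, below the ram; own x points to its back (the column), -x to its front, y to its left when it is seen with its column behind, z up. Ram and bearing block stand on its z axis; ratchet hub and handle are outside the side of own -y. Head: top z = 245 mm, own y -33 to 33 mm
- hub_axis (a point): point on the horizontal axis (along own y of the press) about which the handle turns, in the handle's middle plane: own (22, -53, 200) mm of the press
- handle (a joint): angle of the handle about the hub axis (rad): 0 = level, pointing to the front; positive = ball lower, negative = ball higher; solid end stops at -0.65 and +0.65. Stiff enough to stay where it is left: 1.5 to 3 N at the ball move it when nothing is driven. The ratchet has 18 teeth, so up to 0.35 rad of a stroke is lost before it drives
- ball_centre (a point): centre of the black ball (32 mm diameter) at the handle's end, 170 mm from the hub axis; a 10 mm rod runs from it straight to the hub. At handle angle q it lies at own x = 22 - 170 cos q, y = -53, z = 200 - 170 sin q mm of the press. The ball can be pinched from above, fingers closing along the press's y, and then turns between the fingers
- reverser (a joint): angle (rad) of the ratchet's reversing thumb lever relative to the handle. About -0.34, leaning to the back: the ratchet drives the ram UP as the handle is raised. About +0.34, leaning to the front: drives it DOWN as the handle is lowered. In the other direction it clicks freely. It snaps over past the middle with about 1 N at its tip; may rest at 0.12 on a tooth until the handle moves
- reverser_tip (a point): middle of the thumb piece on top of the reversing lever: 6 mm thick, 18 mm wide along the press's y, 12 mm high (6 mm above and below this point). It is 32 mm from the lever's pivot, which is on the handle 44 mm from the hub axis, straight above that axis when the handle is level and turning with it. The cheeks below end 51 mm from the hub axis; in front of and behind it is free
- ram: the ram: a 20 mm square steel bar through the press head with a round nose of 19 mm diameter below; origin: middle of the nose's flat lower face, at own z = 99.5 to 110 mm of the press at the start and 76.5 mm when it rests on the fully seated bush. It moves 12 mm per radian of driven handle and stays where it is
- bush: flanged bronze bush in the block under the ram (flange 30 mm diameter, 4.5 mm thick); origin: centre of the flange's underside, at own z = 72 mm (the block's top) when home. Felt at the ball when lowering it: 1 to 3 N with the ram free, 5 to 6 N while the bush goes in (50 N on it), then a springy rise over 1 to 2 cm of the ball as it seats: 9 to 13 N is firmly seated; near 15 N the load on it passes 200 N and damages it
- motor: bystander: little DC motor, 29 x 60 x 29 mm, lying beside the press
- caliper: bystander: vernier caliper, 67 x 177 x 9 mm, lying beside the press
- masking_tape: bystander: roll of pale masking tape, 100 mm diameter, 25 mm high, lying beside the press
- multimeter: bystander: digital multimeter, 182 x 95 x 46 mm

How it is judged:
By the outcome, as a careful person would: the job done as asked, in the order asked, and still so for the second after the job is handed in, with the robot touching nothing.
It also fails if it takes over 72 s, if anything falls off the work surface, if the arm or the gripper's body presses on something with over 40 N, if the wrist force passes 120 N, or if a joint passes its speed limit or range.

### The arm

A 6-joint arm with a two-finger parallel gripper is mounted at the origin on a cart in front of the work surface, level with it; the furniture and walls round the work are solid. World frame = base frame: x ahead of the robot, y to its left, z up, the work surface at z = 0. Lengths are in mm, angles in rad, forces in N, time in s.
With the tool pointing down it reaches from about 300 to 775 mm from the base axis. Payload 14.6 kg.
Tool frame: the origin (TCP) lies at the very end of the fingers, on their centre line; the grasp point (between the pads) lies 19 mm behind it; z points along the fingers, y is the line along which they close (so a half turn about z gives the same grasp; the last joint's range is limited). The gripper opens to 94 mm and grips with 3 to 60 N. Pads are 16 mm wide; open, the fingers measure 119 mm over their backs; the gripper's body (75 mm by 177 mm) begins 78 mm behind the grasp point.
Start: joints at [1.139, 0.3, 1.521, -0, 1.321, -0.067], TCP at [196.216, 513.798, 180.446] pointing down, gripper open.
Joint ranges: [-3.03, 3.03], [-0.79, 2.21], [0.23, 2.52], [-1.04, 4.18], [0, 3.07], [-2.55, 2.55]. Speed limits (rad/s): [2.22, 2.22, 2.57, 3.14, 3.14, 3.14].

### API

Orientations are given as [roll, pitch, yaw] about the fixed x, y, z axes, in that order (R = Rz(yaw) Ry(pitch) Rx(roll)).
In Python, from cell import manip gives the robot as it stands.
- The arm moves only by the tool servo_tool, never from a script. Its argument "motion" is a list that holds one entry, the list of rows, each a list of 7 numbers: the shift along the world's x, y, z as a fraction of full scale, then the turn, a rotation vector about the world's x, y, z as a fraction of full scale, then the closure, from 0 (fully open) to 1 (shut). In form: [[[x, y, z, rx, ry, rz, gripper], ...]]. A call has 1 to 10 rows; each row is the pose to reach, as a shift and turn from the pose commanded when the call began, turning the shorter way round; what a row does not reach only later rows make up. Full scale, the value 1, is 0.5 m for a shift and pi rad for a turn. A row lasts 1/10 s, in which the tool goes at most 50 mm and 8.59 degrees, less where a joint would pass 70% of its speed; a pose out of reach is approached as far as the arm can. A call with a number of a shift or a turn outside -1 to 1 is refused whole. A call with a gripper value outside its range is refused whole. The fingers move at their own pace and stop on an object; "newtons" is the grip in N (left out, the last holds). Time passes only in rows, so rows that repeat a pose let the fingers close. It gives the time, the measured TCP pose, the force, the opening and the grip force at its end, in the units of the state.
- manip.read_state(): the state, without advancing time (a new reading comes with each control period).
- manip.camera(name): name is "scene" or "top"; returns a dict with "frame" (384x512x3 uint8, red, green, blue), "range_z" (384x512 float32, mm along the optical axis (not along the pixel's ray), 0 where there is no reading), "vfov" (degrees; the focal length in pixels is half the picture's height over the tangent of half this angle, whatever the lens; pixels are square), "cx", "cy" (the principal point, pixels), "k1" (the pictures are not rectified: a ray, as slopes to the right and down, at radius r is drawn at 1 + k1 r^2 times it, then the intrinsics apply), "cam_to_world" (4x4, takes a point from camera to world coordinates). Camera axes: x right, y down, z forward; pixel columns grow to the right and rows downward; lengths in mm; the calibration is good to about 2 mm. A picture is of the moment at which its call begins.
- manip.sign_off(): hands the job in; it is judged then, once.
The state is a dict: "clock": time; "joints": joint angles; "qd": joint speeds; "effort": joint torques, N m; "eef_pos": TCP position; "eef_rot": TCP orientation; "wrist_force": force on the tool from outside, world axes, zero at the start; "moment": the same for the moment, N m; "finger_gap": finger opening in mm; "finger_force": force on a finger pad.
Only numpy, scipy, OpenCV 4.12 (cv2) and the standard library are available. Lean on these libraries where they do the work, as an engineer would, in place of code of your own. Each camera call takes 0.05 s, during which the arm holds its last target. There are 200 camera calls.

## Working session

There is one attempt and no reset: what is moved stays moved. The work goes in short steps, Python scripts to look and compute and a tool call to move; the robot and the scene stay as the last step left them, time stands still between calls to the robot, and variables do not carry over. Pictures are saved under pics/ and viewed, at most 10 in all, crops included, and the job is handed in when it is done.

Besides the shell and the picture viewer there is one more tool, called after "Call:" by a JSON object that holds its "name" and its "arguments". servo_tool: Moves the arm, as the interface text tells. Its arguments: {"type":"object","properties":{"motion":{"type":"array"},"newtons":{"type":"number"}},"required":["motion"]}

```bash
mkdir -p pics
cat > h.py <<'E'
import numpy as np, cv2
from cell import manip
def shot(n):
    c=manip.camera(n); return c
def K(c):
    h=c['frame'].shape[0]; f=h/2/np.tan(np.radians(c['vfov'])/2)
    return np.array([[f,0,c['cx']],[0,f,c['cy']],[0,0,1.]]),np.array([c['k1'],0,0,0,0.])
def px2w(c,u,v,z=None):
    k,d=K(c); x,y=cv2.undistortPoints(np.array([[[u,v]]],float),k,d,)[0,0]
    if z is None: z=c['range_z'][int(round(v)),int(round(u))]
    T=np.array(c['cam_to_world']); return (T@np.array([x*z,y*z,z,1]))[:3]
def w2px(c,P):
    k,d=K(c); T=np.linalg.inv(np.array(c['cam_to_world'])); P=np.atleast_2d(P).astype(float)
    return cv2.projectPoints(P,cv2.Rodrigues(T[:3,:3])[0],T[:3,3],k,d)[0][:,0]
def cloud(c):
    k,d=K(c); h,w=c['range_z'].shape; v,u=np.mgrid[:h,:w]
    p=cv2.undistortPoints(np.stack([u,v],-1).reshape(-1,1,2).astype(float),k,d)[:,0]
    z=c['range_z'].reshape(-1,1); T=np.array(c['cam_to_world'])
    return (np.hstack([p*z,z])@T[:3,:3].T+T[:3,3]).reshape(h,w,3)
E
python3 - <<'E'
from h import *
for n in('scene','top'):
    c=shot(n); cv2.imwrite(f'pics/{n}0.png',cv2.resize(c['frame'][...,::-1],(768,576)))
    np.save(f'pics/{n}0.npy',c,allow_pickle=True)
    print(n,np.array(c['cam_to_world']).round(2).tolist(),c['vfov'],c['k1'])
s=manip.read_state(); print(s)
E
```

```text
scene [[0.86, -0.2, 0.46, 13.6], [-0.51, -0.34, 0.79, -742.7], [0.0, -0.92, -0.4, 648.61], [0.0, 0.0, 0.0, 1.0]] 48.971021749484365 -0.13188739748297018
top [[0.0, -0.99, 0.11, 413.98], [-1.0, -0.0, -0.01, 158.58], [0.01, -0.11, -0.99, 1472.37], [0.0, 0.0, 0.0, 1.0]] 42.11248429075778 -0.12450097821858284
{'clock': 0.1, 'joints': array([ 1.13940010e+00,  3.00385986e-01,  1.52151696e+00,  1.30425110e-05,
        1.32068905e+00, -6.66068197e-02]), 'qd': array([-0.00117162, -0.00204085, -0.00074336,  0.00056595,  0.00146887,
       -0.0012779 ]), 'effort': array([ 2.20018235e-03, -5.32640290e+01, -3.53287268e+01,  7.10348622e-02,
        2.34081689e-02, -7.52117899e-05]), 'eef_pos': array([196.10914762, 513.57479249, 179.960152  ]), 'eef_rot': array([-3.14059637e+00, -7.91189961e-05,  2.77679997e+00]), 'wrist_force': array([ 0.07510687,  0.17861575, -0.5481339 ]), 'moment': array([-0.03462672, -0.010213  , -0.03701105]), 'finger_force': 0.0, 'finger_gap': 94.22924977874217}
```

View pics/scene0.png

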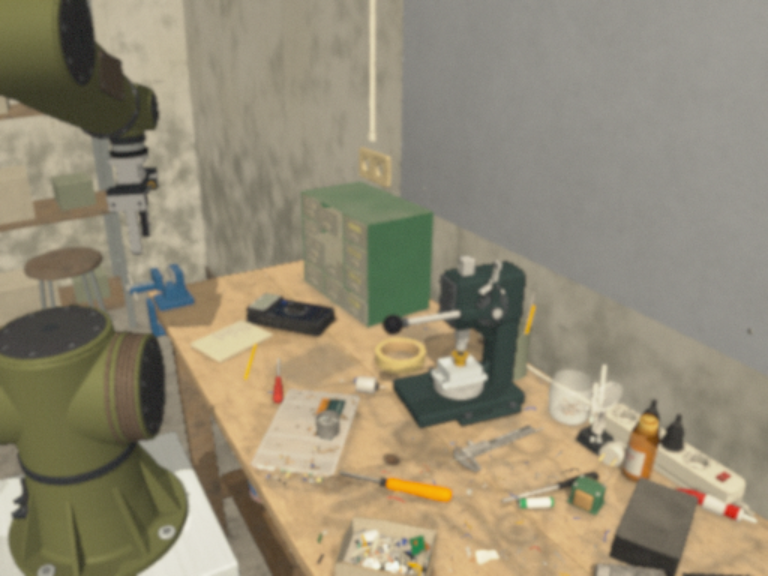

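View pics/top0.png

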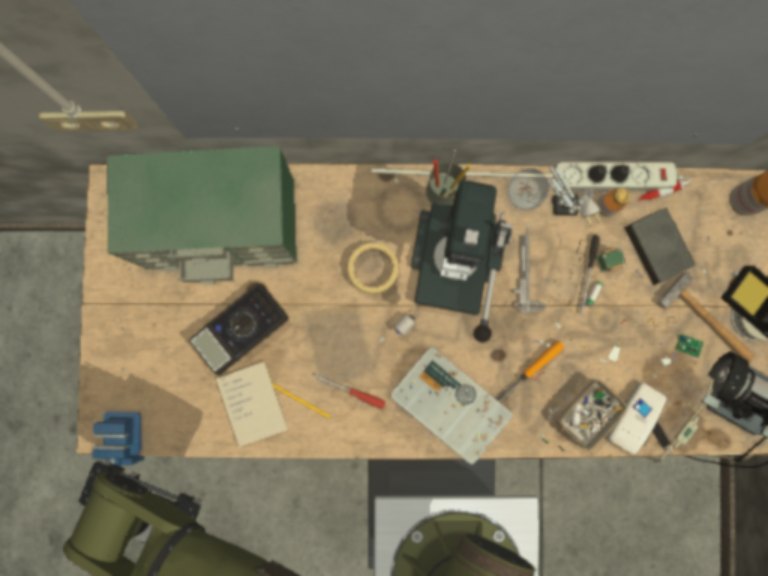

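The press stands with its column to the wall, front to the robot, and the handle on the −y side. The ball is near (483,332) in the top view and (393,325) in the scene view, both at 1.5x. Next I'll enlarge both.

Run:
```python
from h import *
a=np.load('pics/top0.npy',allow_pickle=True).item(); b=np.load('pics/scene0.npy',allow_pickle=True).item()
A=cv2.resize(a['frame'][115:235,270:350,::-1],None,fx=4.5,fy=4.5,interpolation=cv2.INTER_CUBIC)
B=cv2.resize(b['frame'][160:290,250:360,::-1],None,fx=4.1,fy=4.1,interpolation=cv2.INTER_CUBIC)
h=540; im=np.zeros((h,800,3),np.uint8); B=B[:h,:435]; im[:A.shape[0],:360]=A; im[:B.shape[0],365:365+B.shape[1]]=B
cv2.imwrite('pics/crop0.png',cv2.convertScaleAbs(im,alpha=1.5,beta=10))
P=cloud(a)
# head top: points z 235..255
for lo,hi in((238,254),):
    m=(P[...,2]>lo)&(P[...,2]<hi); m[:110]=0;m[240:]=0;m[:,:260]=0;m[:,350:]=0
    v,u=np.nonzero(m); q=P[m]; print(m.sum(),q.mean(0),q.min(0),q.max(0), cv2.minAreaRect(q[:,:2].astype(np.float32)))
# base top
m=(P[...,2]>8)&(P[...,2]<40); m[:110]=0;m[240:]=0;m[:,:270]=0;m[:,:340]|=False; m[:,340:]=0
q=P[m]; print(np.histogram(q[:,2],bins=16,range=(8,40)))
print('ball',px2w(a,322,221),px2w(b,262,216))
```

```text
1236 [648.23646639  -4.65174153 244.515923  ] [576.63535223 -67.14991241 238.0512524 ] [717.59397948  38.10016019 253.88802395] ((644.2046508789062, -19.188121795654297), (100.75297546386719, 135.44989013671875), 79.76221466064453)
(array([103,  70,  91,  92,  83,  71, 115, 221, 342, 437, 316, 195,  85,
        43,  25,  43]), array([ 8., 10., 12., 14., 16., 18., 20., 22., 24., 26., 28., 30., 32.,
       34., 36., 38., 40.]))
ball [462.41506313 -21.18344683 220.7653618 ] [453.83122756 -33.54171917 208.31710782]
```

View pics/crop0.png

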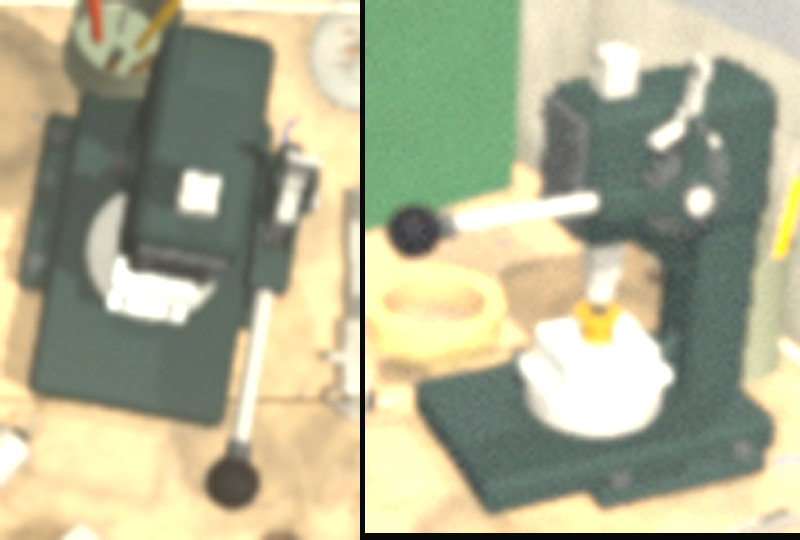

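```bash
cat >> h.py <<'E'
def own2w(p,X,Y,yaw):
    p=np.atleast_2d(p); c,s=np.cos(yaw),np.sin(yaw)
    return np.c_[X+c*p[:,0]-s*p[:,1],Y+s*p[:,0]+c*p[:,1],p[:,2]]
def ray(c,u,v,zw):
    a=px2w(c,u,v,1.);o=np.array(c['cam_to_world'])[:3,3];d=a-o
    return o+d*(zw-o[2])/d[2]
E
python3 - <<'E'
from h import *
from scipy.optimize import least_squares
a=np.load('pics/top0.npy',allow_pickle=True).item(); b=np.load('pics/scene0.npy',allow_pickle=True).item()
T=lambda x,y:np.array([x/4.5+270-.4,y/4.5+115-.4]); S=lambda x,y:np.array([(x-365)/4.1+250-.4,y/4.1+160-.4])
bt,bs=T(232,482),S(413,230); rt=T(263,300); rs=S(595,203)
mt=T(200,192)
P=cloud(a); m=(P[...,2]>240)&(P[...,2]<250); 
print('ramtop z',P[int(mt[1])-1:int(mt[1])+2,int(mt[0])-1:int(mt[0])+2,2].mean())
# triangulate ball
f=lambda p:np.r_[w2px(a,p)[0]-bt,w2px(b,p)[0]-bs]
r=least_squares(f,[455,-25,200]);print('ball',r.x,r.fun)
# edges of base (z~27) and head (245)
for z,pts in((27,[(35,388),(218,422)]),(245,[(165,30),(135,235)]),(245,[(272,45),(228,255)]),(245,[(165,30),(272,45)]),(r.x[2],[(232,482),(263,300)])):
    w=[ray(a,*T(*p),z) for p in pts];d=w[1]-w[0];print(z,np.round(w,1).tolist(),np.degrees(np.arctan2(d[1],d[0])))
print('ram',ray(a,*mt,257))
E
```

```text
ramtop z 270.8641644953079
ball [460.49054022 -21.24762857 201.80181212] [-0.18152559  0.32980079  0.33301642 -0.03331674]
27 [[528.3, 80.7, 27.0], [506.6, -37.8, 27.0]] -100.36685529597432
245 [[712.5, 19.0, 245.0], [596.2, 36.9, 245.0]] 171.26404546184625
245 [[704.5, -41.2, 245.0], [585.3, -14.7, 245.0]] 167.4642329342644
245 [[712.5, 19.0, 245.0], [704.5, -41.2, 245.0]] -97.61063875465582
201.80181211594916 [[461.3, -21.7, 201.8], [565.4, -40.7, 201.8]] -10.322795838072526
ram [618.49854999   2.00411367 257.        ]
```

Run:
```python
from h import *
a=np.load('pics/top0.npy',allow_pickle=True).item(); b=np.load('pics/scene0.npy',allow_pickle=True).item()
X,Y,w=616.5,4,-.179
pts={'ball':(-148,-53,200),'hub':(22,-53,200),'tipB':(32.7,-53,274),'tipF':(11.3,-53,274),'piv':(22,-53,244),'headFR':(-40,-33,245),'bushtop':(0,0,90)}
W=own2w(list(pts.values()),X,Y,w)
for c,n,(u0,v0,s,o) in((a,'t',(270,115,4.5,0)),(b,'s',(250,160,4.1,365))):
    im=cv2.imread('pics/crop0.png') if n=='t' else im
    for k,p in zip(pts,w2px(c,W)):
        x,y=(p[0]+.4-u0)*s+o,(p[1]+.4-v0)*s; print(n,k,round(x),round(y)); cv2.drawMarker(im,(int(x),int(y)),(0,0,255),0,10,1)
cv2.imwrite('pics/ov.png',im)
P=cloud(b);q=P[...,:]
m=(abs(P[...,0]-639)<25)&(abs(P[...,1]+54)<20)&(P[...,2]>255)
print(m.sum(), P[m].round(0)[::3].tolist()); print('wall',[px2w(a,u,95).round() for u in(200,330)])
print(W.round(1).tolist())
```

```text
t ball 232 482
t hub 281 191
t tipB 306 150
t tipF 299 188
t piv 293 178
t headFR 240 280
t bushtop 163 239
s ball 416 233
s hub 686 186
s tipB 712 67
s tipF 679 72
s piv 692 118
s headFR 580 118
s bushtop 601 312
48 [[630.0, -45.0, 278.0], [630.0, -46.0, 276.0], [628.0, -58.0, 281.0], [627.0, -53.0, 276.0], [630.0, -60.0, 278.0], [628.0, -56.0, 275.0], [627.0, -50.0, 270.0], [625.0, -62.0, 275.0], [626.0, -55.0, 269.0], [629.0, -62.0, 272.0], [627.0, -58.0, 268.0], [627.0, -55.0, 264.0], [628.0, -47.0, 259.0], [628.0, -57.0, 262.0], [626.0, -56.0, 260.0], [625.0, -57.0, 258.0]]
wall [array([821., 303., 105.]), array([820., -64., 117.])]
[[461.4, -21.8, 200.0], [628.7, -52.1, 200.0], [639.2, -54.0, 274.0], [618.2, -50.2, 274.0], [628.7, -52.1, 244.0], [571.3, -21.4, 245.0], [616.5, 4.0, 90.0]]
```

View pics/ov.png

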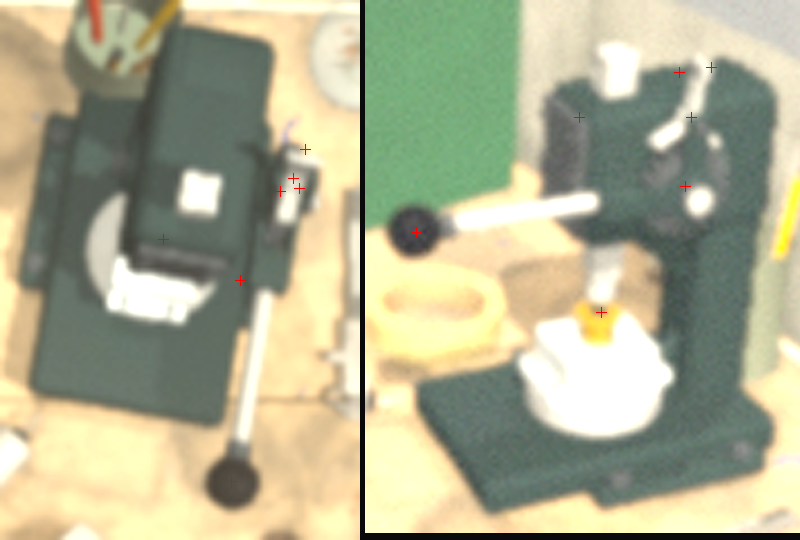

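Call:
{"name": "servo_tool", "arguments": {"motion": [[[0,0,0.1,0,0,0,0.3],[0,0,0.2,0,0,0,0.6],[0,0,0.3,0,0,0,0.9],[0,0,0.38,0,0,0.02,1],[0,0,0.38,0,0,0.04,1],[0.1,-0.1,0.38,0,0,0.06,1],[0.1,-0.1,0.38,0,0,0.06,1]]], "newtons": 10}}

```text
clock: 0.8
eef_pos: [247.5, 462.3, 370.2]
eef_rot: [-3.141, 0.0, 2.967]
wrist_force: [-0.1, 0.6, 0.8]
finger_gap: 41.6
finger_force: 0.0
```

The projected model agrees with the pictures to about 1 px. The ball fits at (416,233) in the crop, and the lever leans back with its tip near (703,65). The arm can travel behind the lever now.

Call:
{"name": "servo_tool", "arguments": {"motion": [[[0.06,-0.08,0,0,0,0,1],[0.12,-0.15,0,0,0,0,1],[0.18,-0.23,0,0,0,0,1],[0.24,-0.3,0,0,0,0,1],[0.3,-0.38,0,0,0,0,1],[0.36,-0.45,0,0,0,0,1],[0.42,-0.53,0,0,0,0,1],[0.48,-0.6,0,0,0,0,1],[0.54,-0.68,0,0,0,0,1],[0.6,-0.75,0,0,0,0,1]]]}}

```text
clock: 1.8
eef_pos: [547.1, 86.7, 370.3]
eef_rot: [-3.141, -0.0, 2.965]
wrist_force: [-0.0, 0.8, -0.2]
finger_gap: 0.7
finger_force: 0.0
```

Call:
{"name": "servo_tool", "arguments": {"motion": [[[0.06,-0.08,0,0,0,0,1],[0.12,-0.15,0,0,0,0,1],[0.18,-0.23,0,0,0,0,1],[0.232,-0.29,0,0,0,0,1],[0.232,-0.29,-0.04,0,0,0,1],[0.232,-0.29,-0.1,0,0,0,1],[0.232,-0.29,-0.15,0,0,0,1],[0.232,-0.29,-0.19,0,0,0,1],[0.232,-0.29,-0.208,0,0,0,1],[0.232,-0.29,-0.208,0,0,0,1]]]}}

```text
clock: 2.8
eef_pos: [661.9, -56.1, 265.4]
eef_rot: [-3.142, -0.002, 2.965]
wrist_force: [-0.6, -0.1, -0.6]
finger_gap: 0.4
finger_force: 0.0
```

Call:
{"name": "servo_tool", "arguments": {"motion": [[[-0.01,0.002,0,0,0,0,1],[-0.02,0.004,0,0,0,0,1],[-0.03,0.005,0,0,0,0,1],[-0.04,0.007,0,0,0,0,1],[-0.05,0.009,0,0,0,0,1],[-0.06,0.011,0,0,0,0,1],[-0.06,0.011,0,0,0,0,1]]]}}

```text
clock: 3.5
eef_pos: [631.8, -50.6, 266.8]
eef_rot: [3.142, 0.0, 2.965]
wrist_force: [0.4, -0.7, -0.4]
finger_gap: 0.5
finger_force: 0.0
```

Run:
```python
from h import *
b=shot('scene'); np.save('pics/s1.npy',b,allow_pickle=True)
cv2.imwrite('pics/s1.png',cv2.convertScaleAbs(cv2.resize(b['frame'][150:290,250:370,::-1],None,fx=4.2,fy=4.2,interpolation=cv2.INTER_CUBIC),alpha=1.5,beta=10))
```

```text
(no output)
```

View pics/s1.png

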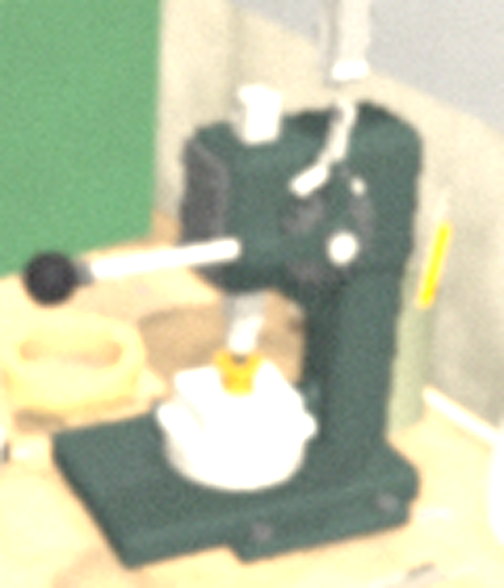

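Run:
```python
from h import *
b=np.load('pics/s1.npy',allow_pickle=True).item(); s=manip.read_state(); print(s['eef_pos'],s['wrist_force'],s['clock'])
for p in (s['eef_pos'],s['eef_pos']+[0,0,20]):
    q=w2px(b,p)[0]; print((q-[250,150])*4.2, q)
P=cloud(b); 
for v in range(152,196,2): print(v,[tuple(P[v,u].round().astype(int)) for u in range(324,344,3)])
```

```text
[632.03407748 -50.63210969 266.71542943] [-0.17927194 -0.69860399 -0.06538705] 3.55
[338.89857682 121.95887085] [330.69013734 179.03782639]
[341.59557375  88.76706579] [331.33227946 171.13501566]
152 [(np.int64(797), np.int64(173), np.int64(238)), (np.int64(622), np.int64(-42), np.int64(333)), (np.int64(618), np.int64(-57), np.int64(338)), (np.int64(623), np.int64(-61), np.int64(339)), (np.int64(630), np.int64(-63), np.int64(338)), (np.int64(795), np.int64(106), np.int64(259)), (np.int64(798), np.int64(96), np.int64(261))]
154 [(np.int64(795), np.int64(170), np.int64(233)), (np.int64(621), np.int64(-44), np.int64(329)), (np.int64(619), np.int64(-56), np.int64(333)), (np.int64(626), np.int64(-58), np.int64(332)), (np.int64(633), np.int64(-61), np.int64(332)), (np.int64(796), np.int64(106), np.int64(252)), (np.int64(799), np.int64(97), np.int64(255))]
156 [(np.int64(795), np.int64(170), np.int64(227)), (np.int64(620), np.int64(-45), np.int64(325)), (np.int64(621), np.int64(-55), np.int64(328)), (np.int64(624), np.int64(-61), np.int64(329)), (np.int64(631), np.int64(-63), np.int64(328))
[... 5722 characters left out ...]
, np.int64(-41), np.int64(224))]
192 [(np.int64(613), np.int64(-53), np.int64(239)), (np.int64(624), np.int64(-50), np.int64(235)), (np.int64(623), np.int64(-62), np.int64(240)), (np.int64(630), np.int64(-65), np.int64(239)), (np.int64(664), np.int64(-38), np.int64(221)), (np.int64(672), np.int64(-40), np.int64(220)), (np.int64(680), np.int64(-42), np.int64(219))]
194 [(np.int64(611), np.int64(-55), np.int64(235)), (np.int64(627), np.int64(-48), np.int64(228)), (np.int64(623), np.int64(-63), np.int64(235)), (np.int64(630), np.int64(-66), np.int64(235)), (np.int64(665), np.int64(-38), np.int64(215)), (np.int64(673), np.int64(-40), np.int64(214)), (np.int64(681), np.int64(-42), np.int64(213))]
```

Run:
```python
from h import *
b=np.load('pics/scene0.npy',allow_pickle=True).item()
print(w2px(b,[196.1,513.6,180])*1.5)
P=cloud(b); R=P[120:185,60:115]; m=(np.hypot(R[...,0]-196,R[...,1]-514)<75)&(R[...,2]>100)
q=R[m]; print(len(q)); q=q[np.argsort(q[:,2])]; print(q[:12].round().tolist())
a=np.load('pics/s1.npy',allow_pickle=True).item(); s=manip.read_state()
b=np.load('pics/s1.npy',allow_pickle=True).item()
P=cloud(b); m=(np.hypot(P[...,0]-628,P[...,1]+54)<25)&(P[...,2]>285); v,u=np.nonzero(m); print(np.c_[u,v][np.argsort(-v)][:10].tolist())
```

```text
[[144.653083   256.29093832]]
515
[[175.0, 470.0, 205.0], [170.0, 472.0, 205.0], [180.0, 466.0, 206.0], [177.0, 467.0, 206.0], [167.0, 471.0, 206.0], [214.0, 559.0, 208.0], [211.0, 560.0, 208.0], [171.0, 464.0, 208.0], [186.0, 464.0, 208.0], [208.0, 561.0, 208.0], [216.0, 556.0, 208.0], [178.0, 465.0, 209.0]]
[[330, 170], [329, 170], [328, 170], [327, 170], [334, 169], [333, 169], [332, 169], [331, 169], [330, 169], [329, 169]]
```

The camera shows the finger ends near z=289 while the state reports the TCP at 267. The start picture had the same offset of about 23 mm, and the lever at (345,108) has not flipped. I'll go back, lower by the offset and push again.

Call:
{"name": "servo_tool", "arguments": {"motion": [[[0.03,-0.005,0.01,0,0,0,1],[0.06,-0.011,0.01,0,0,0,1],[0.06,-0.011,-0.02,0,0,0,1],[0.06,-0.011,-0.05,0,0,0,1],[0.06,-0.011,-0.05,0,0,0,1],[0.045,-0.008,-0.05,0,0,0,1],[0.03,-0.005,-0.05,0,0,0,1],[0.015,-0.003,-0.05,0,0,0,1],[0,0,-0.05,0,0,0,1],[0,0,-0.05,0,0,0,1]]]}}

```text
clock: 4.55
eef_pos: [631.4, -50.5, 242.3]
eef_rot: [3.142, 0.001, 2.965]
wrist_force: [0.5, 0.4, 0.2]
finger_gap: 0.7
finger_force: 0.0
```

Run:
```python
from h import *
b=shot('scene'); np.save('pics/s2.npy',b,allow_pickle=True)
cv2.imwrite('pics/s2.png',cv2.convertScaleAbs(cv2.resize(b['frame'][150:290,250:370,::-1],None,fx=4.2,fy=4.2,interpolation=cv2.INTER_CUBIC),alpha=1.5,beta=10))
```

```text
(no output)
```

View pics/s2.png

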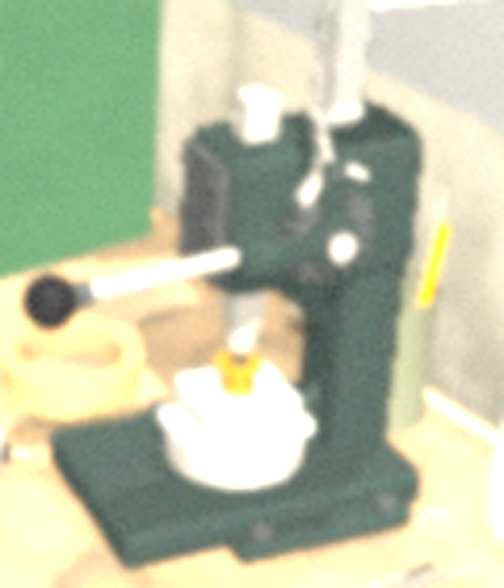

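Run:
```python
from h import *
b=np.load('pics/s2.npy',allow_pickle=True).item(); P=cloud(b)
for v in range(168,200,2): print(v,*[tuple(int(t) for t in P[v,u].round()) for u in range(321,333,2)])
bc=np.array([48,300])/4.2+[250,150]; 
for q in np.arange(0,.2,.03):
    print(round(q,2),w2px(b,own2w([22-170*np.cos(q),-53,200-170*np.sin(q)],616.5,4,-.179))[0]-bc)
```

```text
168 (817, 206, 172) (816, 195, 176) (619, -42, 294) (622, -46, 295) (618, -57, 299) (621, -61, 300)
170 (818, 206, 165) (816, 194, 170) (621, -41, 288) (619, -50, 292) (618, -58, 295) (621, -62, 296)
172 (817, 204, 159) (818, 195, 162) (620, -43, 284) (620, -49, 286) (617, -59, 290) (623, -59, 289)
174 (819, 205, 151) (816, 192, 157) (617, -46, 281) (619, -51, 282) (617, -60, 286) (623, -61, 285)
176 (663, 22, 242) (610, -47, 278) (614, -50, 278) (617, -54, 279) (619, -59, 280) (624, -60, 280)
178 (652, 8, 244) (612, -46, 272) (610, -56, 276) (615, -56, 275) (619, -59, 275) (624, -60, 274)
180 (645, -1, 243) (651, -1, 242) (611, -55, 270) (614, -59, 271) (663, -10, 243) (667, -13, 243)
182 (635, -13, 244) (643, -11, 242) (616, -50, 263) (618, -55, 264) (654, -21, 243) (657, -25, 244)
184 (628, -22, 244) (632, -24, 244) (618, -48, 256) (617, -56, 259) (648, -28, 242) (654, -29, 241)
186 (626, -25, 240) (615, -44, 250) (619, -48, 251) (617, -57, 255) (645, -32, 239) (650, -33, 238)
188 (623, -29, 237) (619, -41, 243) (620, -47, 245) (619, -54, 248) (620, -60, 250) (625, -62, 250)
190 (625, -27, 231) (618, -42, 238) (617, -51, 242) (612, -63, 248) (620, -61, 245) (625, -63, 245)
192 (622, -31, 228) (615, -46, 235) (617, -51, 237) (614, -62, 242) (616, -67, 243) (622, -66, 242)
194 (624, -29, 221) (612, -51, 233) (614, -56, 234) (615, -61, 236) (621, -61, 235) (625, -64, 235)
196 (609, -48, 227) (610, -54, 229) (622, -47, 224) (614, -62, 232) (619, -64, 231) (627, -63, 229)
198 (606, -51, 224) (610, -54, 224) (618, -52, 221) (616, -62, 226) (622, -62, 224) (625, -65, 225)
0.0 [ 0.68225687 -5.05946534]
0.03 [ 0.68665123 -3.0819587 ]
0.06 [ 0.75347045 -1.12610498]
0.09 [0.88221834 0.8061821 ]
0.12 [1.07232891 2.71304388]
0.15 [1.32316892 4.59267845]
0.18 [1.63404061 6.44334214]
```

Call:
{"name": "servo_tool", "arguments": {"motion": [[[-0.006,0.001,0,0,0,0,1],[-0.012,0.002,0,0,0,0,1],[-0.012,0.002,0,0,0,0,1],[0.02,-0.004,0,0,0,0,1],[0.04,-0.007,0.0,0,0,0,1],[0.04,-0.007,0.04,0,0,0,1]]]}}

```text
clock: 5.2
eef_pos: [652.0, -54.3, 258.4]
eef_rot: [-3.141, -0.006, 2.965]
wrist_force: [0.6, 0.0, -1.0]
finger_gap: 0.6
finger_force: 0.0
```

Run:
```python
from h import *
b=shot('scene'); np.save('pics/s3.npy',b,allow_pickle=True)
cv2.imwrite('pics/s3.png',cv2.convertScaleAbs(cv2.resize(b['frame'][150:290,250:370,::-1],None,fx=4.2,fy=4.2,interpolation=cv2.INTER_CUBIC),alpha=1.5,beta=10))
P=cloud(b)
for v in range(172,192,2): print(v,*[tuple(int(t) for t in P[v,u].round()) for u in range(317,333,2)])
```

```text
172 (813, 219, 155) (815, 212, 157) (817, 205, 159) (813, 190, 165) (816, 183, 167) (817, 176, 169) (815, 164, 173) (818, 159, 174)
174 (817, 222, 146) (816, 212, 150) (817, 203, 152) (816, 192, 157) (818, 185, 159) (818, 176, 162) (816, 165, 166) (818, 158, 168)
176 (817, 222, 139) (817, 213, 142) (606, -45, 278) (665, 16, 244) (671, 15, 243) (676, 13, 243) (681, 11, 242) (683, 6, 244)
178 (643, 13, 244) (649, 12, 243) (606, -46, 273) (604, -55, 277) (662, 5, 243) (666, 2, 243) (670, -2, 244) (675, -3, 243)
180 (638, 6, 242) (640, 1, 243) (610, -42, 266) (606, -53, 271) (610, -56, 271) (659, -7, 243) (664, -9, 242) (668, -12, 243)
182 (629, -5, 243) (636, -5, 241) (639, -9, 242) (607, -53, 265) (613, -54, 264) (649, -19, 244) (655, -20, 243) (658, -24, 244)
184 (620, -16, 244) (625, -18, 244) (631, -18, 242) (613, -47, 257) (614, -52, 259) (644, -26, 242) (650, -26, 241) (654, -29, 241)
186 (619, -19, 240) (619, -26, 242) (626, -25, 240) (620, -39, 247) (613, -54, 255) (628, -44, 247) (647, -30, 238) (648, -36, 239)
188 (612, -27, 239) (619, -26, 237) (623, -29, 237) (618, -42, 243) (619, -48, 246) (617, -57, 250) (621, -59, 249) (623, -65, 251)
190 (612, -28, 234) (617, -29, 233) (623, -30, 232) (618, -42, 238) (615, -53, 243) (612, -63, 248) (619, -63, 246) (626, -62, 244)
```

View pics/s3.png

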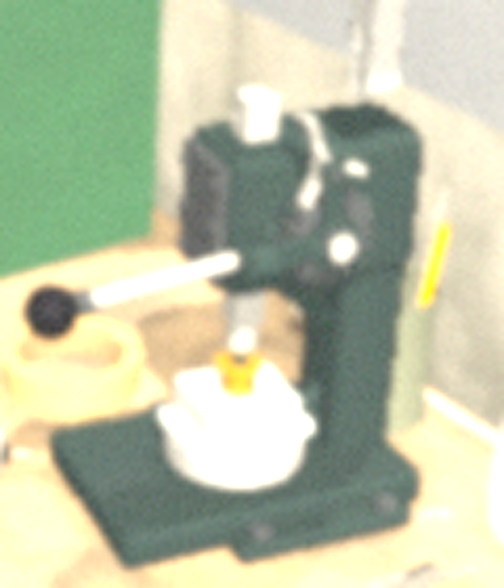

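The lever now leans clearly to the front, with its tip at (308,118) in the crop. The ball is at (48,312), so the handle angle is about 0.12. Next I'll go to the ball with the fingers part open.

Call:
{"name": "servo_tool", "arguments": {"motion": [[[0,0,0.08,0,0,0,1],[-0.08,0.014,0.1,0,0,0,0.8],[-0.17,0.03,0.1,0,0,0,0.4],[-0.27,0.046,0.1,0,0,0,0.4],[-0.36,0.062,0.08,0,0,0,0.4],[-0.378,0.064,0,0,0,0,0.4],[-0.378,0.064,-0.08,0,0,0,0.4],[-0.378,0.064,-0.12,0,0,0,0.4],[-0.378,0.064,-0.12,0,0,0,0.4]]]}}

```text
clock: 6.15
eef_pos: [461.9, -22.0, 199.2]
eef_rot: [-3.141, -0.004, 2.965]
wrist_force: [-0.6, 0.3, -0.1]
finger_gap: 55.8
finger_force: 0.0
```

Run:
```python
from h import *
b=shot('scene'); s=manip.read_state(); print(s['eef_pos'],s['finger_gap'])
cv2.imwrite('pics/s4.png',cv2.convertScaleAbs(cv2.resize(b['frame'][140:250,220:330,::-1],None,fx=5,fy=5,interpolation=cv2.INTER_CUBIC),alpha=1.4,beta=10))
P=cloud(b); m=(np.hypot(P[...,0]-463,P[...,1]+22)<60)&(P[...,2]>165); q=P[m]; v,u=np.nonzero(m)
k=np.argsort(q[:,2])[:12]; print('lowest',q[np.argsort(q[:,2])][:60:6].round().tolist())
m2=(np.hypot(P[...,0]-463,P[...,1]+22)<22)&(abs(P[...,2]-179)<25); Q=P[m2]
from scipy.optimize import least_squares
r=least_squares(lambda p:np.linalg.norm(Q-p,axis=1)-16,[463,-22,179],loss='soft_l1');print('ball',r.x,len(Q))
```

```text
[462.86201411 -22.16132595 201.21970777] 56.00270914264123
lowest [[453.0, -28.0, 167.0], [449.0, -29.0, 172.0], [454.0, -34.0, 173.0], [448.0, -31.0, 176.0], [463.0, -37.0, 177.0], [446.0, -29.0, 178.0], [463.0, -36.0, 179.0], [445.0, -28.0, 180.0], [477.0, -32.0, 181.0], [479.0, -29.0, 181.0]]
ball [460.82911838 -21.23054926 180.13657989] 180
```

View pics/s4.png

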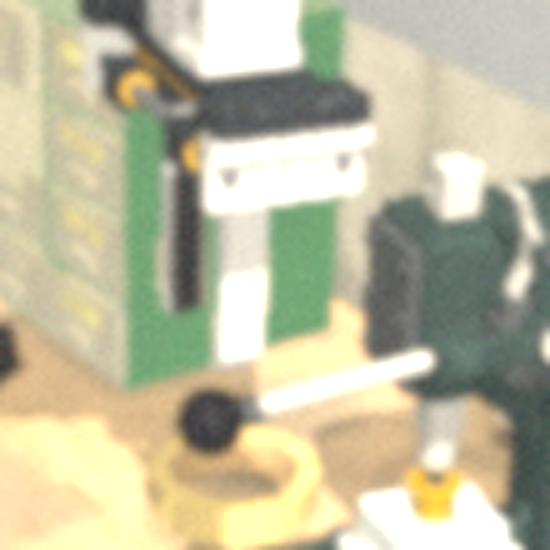

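Run:
```python
from h import *
b=shot('scene'); P=cloud(b)
for v in range(204,216): print(v,*[tuple(int(t) for t in P[v,u].round()) for u in (265,268,271)])
print(w2px(b,own2w([-148,-53-34,201],616.5,4,-.179)),w2px(b,own2w([-148,-53-34,225],616.5,4,-.179)))
```

```text
204 (446, -57, 250) (450, -63, 251) (458, -62, 249)
205 (444, -60, 250) (453, -59, 247) (459, -62, 247)
206 (446, -58, 246) (452, -61, 245) (459, -62, 244)
207 (444, -60, 245) (452, -61, 243) (459, -61, 241)
208 (447, -57, 240) (452, -61, 241) (459, -62, 240)
209 (444, -61, 240) (451, -61, 239) (458, -63, 238)
210 (446, -59, 237) (452, -61, 236) (460, -61, 234)
211 (446, -59, 234) (456, -54, 229) (462, -57, 229)
212 (450, -53, 228) (457, -52, 226) (702, 310, 1)
213 (685, 321, -3) (692, 312, -1) (703, 310, -3)
214 (680, 311, -1) (688, 306, -1) (697, 302, -2)
215 (676, 305, -1) (687, 304, -4) (693, 296, -2)
[[267.707236   222.76574883]] [[267.90064795 213.08202989]]
```

Call:
{"name": "servo_tool", "arguments": {"motion": [[[-0.003,0.001,-0.04,0,0,0,0.4],[-0.003,0.001,-0.09,0,0,0,0.4],[-0.003,0.001,-0.126,0,0,0,0.4],[-0.003,0.001,-0.126,0,0,0,0.6],[-0.003,0.001,-0.126,0,0,0,0.8],[-0.003,0.001,-0.126,0,0,0,0.8],[-0.003,0.001,-0.126,0,0,0,0.8]]], "newtons": 30}}

```text
clock: 6.95
eef_pos: [462.4, -22.2, 139.7]
eef_rot: [-3.141, 0.002, 2.965]
wrist_force: [0.8, -2.5, 1.0]
finger_gap: 30.7
finger_force: 30.0
```

```bash
cat > st.py <<'E'
from h import *
s=manip.read_state(); p=s['eef_pos']; print(p.round(1),s['wrist_force'].round(2),s['moment'].round(2),s['finger_gap'],s['finger_force'],s['clock'])
E
python3 st.py
```

```text
[462.4 -22.2 139.7] [ 0.8  -2.51  0.97] [-0.35 -0.22  0.01] 30.72434409445381 30.004220008850098 6.95
```

Call:
{"name": "servo_tool", "arguments": {"motion": [[[-0.002,0,0.02,0,0,0,0.8],[-0.002,0,0.041,0,0,0,0.8],[-0.002,0,0.061,0,0,0,0.8],[0,0,0.081,0,0,0,0.8],[0.007,-0.001,0.121,0,0,0,0.8],[0.019,-0.003,0.16,0,0,0,0.8],[0.035,-0.006,0.198,0,0,0,0.8],[0.052,-0.009,0.227,0,0,0,0.8],[0.052,-0.009,0.227,0,0,0,0.8]]]}}

```text
clock: 7.85
eef_pos: [488.4, -26.9, 254.3]
eef_rot: [-3.141, 0.002, 2.965]
wrist_force: [-5.7, -5.5, 1.9]
finger_gap: 30.4
finger_force: 30.0
```

Call:
{"name": "servo_tool", "arguments": {"motion": [[[-0.009,0.002,-0.015,0,0,0,0.8],[-0.017,0.003,-0.029,0,0,0,0.8],[-0.025,0.005,-0.048,0,0,0,0.8],[-0.033,0.006,-0.067,0,0,0,0.8],[-0.039,0.007,-0.086,0,0,0,0.8],[-0.045,0.008,-0.106,0,0,0,0.8],[-0.049,0.009,-0.126,0,0,0,0.8],[-0.052,0.009,-0.146,0,0,0,0.8],[-0.054,0.01,-0.166,0,0,0,0.8],[-0.055,0.01,-0.186,0,0,0,0.8]]]}}

```text
clock: 8.85
eef_pos: [460.5, -21.8, 159.5]
eef_rot: [-3.141, 0.001, 2.965]
wrist_force: [0.6, -6.4, 2.3]
finger_gap: 30.8
finger_force: 30.0
```

```bash
python3 st.py
```

```text
[460.5 -21.8 159.5] [ 0.63 -6.36  2.29] [-1.28 -0.15 -0.02] 30.83700822312652 30.000654458999634 8.85
```

Call:
{"name": "servo_tool", "arguments": {"motion": [[[0.001,0,-0.02,0,0,0,0.8],[0.002,0,-0.041,0,0,0,0.8],[0.005,-0.001,-0.061,0,0,0,0.8],[0.01,-0.002,-0.081,0,0,0,0.8],[0.015,-0.003,-0.1,0,0,0,0.8],[0.021,-0.004,-0.12,0,0,0,0.8],[0.029,-0.005,-0.139,0,0,0,0.8],[0.038,-0.007,-0.157,0,0,0,0.8],[0.046,-0.008,-0.172,0,0,0,0.8],[0.055,-0.01,-0.186,0,0,0,0.8]]]}}

```text
clock: 9.85
eef_pos: [487.9, -26.8, 66.4]
eef_rot: [-3.141, -0.0, 2.965]
wrist_force: [-4.9, -6.4, 5.8]
finger_gap: 30.8
finger_force: 30.0
```

```bash
cat >> h.py <<'E'
def ramz():
    "top of ram (median z of the bright square) seen by both cameras"
    out=[]
    for n in('top','scene'):
        c=shot(n); P=cloud(c); o=np.array([616.5,4]); m=(np.hypot(P[...,0]-o[0],P[...,1]-o[1])<9)&(P[...,2]>225)
        out.append(round(float(np.median(P[m][:,2])),1) if m.any() else None)
    return out
E
python3 st.py; python3 -c "
from h import *
a=np.load('pics/top0.npy',allow_pickle=True).item();P=cloud(a);m=(np.hypot(P[...,0]-616.5,P[...,1]-4)<9)&(P[...,2]>225);print('initial',np.median(P[m][:,2]))
print(ramz())"
```

```text
[487.9 -26.8  66.4] [-4.86 -6.36  5.78] [-1.09  0.68 -0.  ] 30.77103756522545 30.00117301940918 9.85
initial 270.94640628954994
[258.1, 256.7]
```

Call:
{"name": "servo_tool", "arguments": {"motion": [[[-0.017,0.003,0.029,0,0,0,0.8],[-0.033,0.006,0.067,0,0,0,0.8],[-0.045,0.008,0.106,0,0,0,0.8],[-0.052,0.009,0.146,0,0,0,0.8],[-0.055,0.01,0.186,0,0,0,0.8],[-0.052,0.009,0.227,0,0,0,0.8],[-0.045,0.008,0.267,0,0,0,0.8],[-0.033,0.006,0.306,0,0,0,0.8],[-0.017,0.003,0.343,0,0,0,0.8],[0,0,0.372,0,0,0,0.8]]]}}

```text
clock: 10.95
eef_pos: [487.5, -26.8, 253.1]
eef_rot: [-3.14, -0.001, 2.965]
wrist_force: [0.2, -7.1, -5.9]
finger_gap: 30.7
finger_force: 30.0
```

```bash
python3 st.py; python3 -c "
from h import *
print(ramz())
c=shot('scene')
cv2.imwrite('pics/s5.png',cv2.convertScaleAbs(cv2.resize(c['frame'][150:270,250:370,::-1],None,fx=5,fy=5,interpolation=cv2.INTER_CUBIC),alpha=1.4,beta=5))
b0=np.load('pics/scene0.npy',allow_pickle=True).item()
for c in (b0,c):
  P=cloud(c);m=(np.hypot(P[...,0]-616.5,P[...,1]-4)<20)&(P[...,2]>60)&(P[...,2]<125)
  hsv=cv2.cvtColor(c['frame'],cv2.COLOR_RGB2HSV);g=m&(hsv[...,1]>110)&(hsv[...,0]<30)
  q=P[g];print(len(q),np.percentile(q[:,2],[2,10,50,90,98]).round(1))
"
```

```text
[487.5 -26.8 253.1] [ 0.25 -7.12 -5.92] [-1.23  0.07 -0.03] 30.673283198154174 29.99900311231613 10.95
[258.5, 256.6]
74 [73.7 77.2 88.6 90.9 91.8]
50 [72.8 75.8 86.4 90.5 91.7]
```

Call:
{"name": "servo_tool", "arguments": {"motion": [[[-0.009,0.002,-0.015,0,0,0,0.8],[-0.017,0.003,-0.029,0,0,0,0.8],[-0.025,0.005,-0.048,0,0,0,0.8],[-0.033,0.006,-0.067,0,0,0,0.8],[-0.039,0.007,-0.086,0,0,0,0.8],[-0.045,0.008,-0.106,0,0,0,0.8],[-0.049,0.009,-0.126,0,0,0,0.8],[-0.052,0.009,-0.146,0,0,0,0.8],[-0.054,0.01,-0.166,0,0,0,0.8],[-0.055,0.01,-0.186,0,0,0,0.8]]]}}

```text
clock: 12.1
eef_pos: [460.7, -21.8, 159.9]
eef_rot: [-3.141, 0.002, 2.965]
wrist_force: [-0.2, -6.8, 7.1]
finger_gap: 30.5
finger_force: 30.0
```

```bash
cat > st.py <<'E'
from h import *
import sys
s=manip.read_state(); p=s['eef_pos']; F=s['wrist_force']; c,sn=np.cos(-.179),np.sin(-.179)
q=np.arcsin(np.clip((160-p[2])/170,-1,1)); fx=c*F[0]+sn*F[1]
print(p.round(1),F.round(2),'q',round(q,3),'tang',round(-(np.sin(q)*fx-np.cos(q)*F[2]),2),'rad',round(-np.cos(q)*fx-np.sin(q)*F[2],2),s['clock'])
if len(sys.argv)>1:
    r=[ramz() for _ in range(2)]; print(r)
E
python3 st.py r
```

```text
[460.7 -21.8 159.9] [-0.22 -6.8   7.08] q 0.001 tang 7.08 rad -1.0 12.1
[[252.9, 251.1], [252.9, 250.4]]
```

Call:
{"name": "servo_tool", "arguments": {"motion": [[[0,0,-0.01,0,0,0,0.8],[0.001,0,-0.02,0,0,0,0.8],[0.001,0,-0.031,0,0,0,0.8],[0.002,0,-0.041,0,0,0,0.8],[0.004,-0.001,-0.051,0,0,0,0.8],[0.005,-0.001,-0.061,0,0,0,0.8]]]}}

```text
clock: 12.9
eef_pos: [463.2, -22.3, 129.4]
eef_rot: [-3.141, 0.001, 2.965]
wrist_force: [-0.8, -7.9, 6.2]
finger_gap: 30.9
finger_force: 30.0
```

```bash
python3 st.py r
```

```text
[463.2 -22.3 129.4] [-0.76 -7.93  6.2 ] q 0.181 tang 5.98 rad -1.77 12.9
[[251.0, 248.8], [250.9, 248.8]]
```

Call:
{"name": "servo_tool", "arguments": {"motion": [[[0.002,0,-0.01,0,0,0,0.8],[0.004,-0.001,-0.02,0,0,0,0.8],[0.007,-0.001,-0.03,0,0,0,0.8],[0.01,-0.002,-0.04,0,0,0,0.8],[0.013,-0.002,-0.049,0,0,0,0.8],[0.016,-0.003,-0.059,0,0,0,0.8]]]}}

```text
clock: 13.7
eef_pos: [471.1, -23.7, 99.8]
eef_rot: [-3.141, 0.001, 2.965]
wrist_force: [-2.6, -6.1, 7.3]
finger_gap: 30.9
finger_force: 30.0
```

```bash
python3 st.py r
```

```text
[471.1 -23.7  99.8] [-2.6  -6.08  7.34] q 0.362 tang 7.39 rad -1.22 13.7
[[249.2, 246.9], [248.3, 247.1]]
```

Call:
{"name": "servo_tool", "arguments": {"motion": [[[0.004,-0.001,-0.01,0,0,0,0.8],[0.008,-0.001,-0.019,0,0,0,0.8],[0.012,-0.002,-0.028,0,0,0,0.8],[0.016,-0.003,-0.037,0,0,0,0.8]]]}}

```text
clock: 14.3
eef_pos: [479.1, -25.2, 81.3]
eef_rot: [-3.141, 0.001, 2.965]
wrist_force: [-2.3, -5.4, 7.1]
finger_gap: 30.6
finger_force: 30.0
```

```bash
python3 st.py r
```

```text
[479.1 -25.2  81.3] [-2.25 -5.37  7.14] q 0.482 tang 6.92 rad -2.19 14.3
[[247.4, 245.4], [247.5, 245.7]]
```

Call:
{"name": "servo_tool", "arguments": {"motion": [[[-0.016,0.003,0.037,0,0,0,0.8],[-0.028,0.005,0.076,0,0,0,0.8],[-0.035,0.006,0.116,0,0,0,0.8],[-0.038,0.007,0.157,0,0,0,0.8],[-0.035,0.006,0.198,0,0,0,0.8],[-0.028,0.005,0.238,0,0,0,0.8],[-0.016,0.003,0.277,0,0,0,0.8],[-0.016,0.003,0.277,0,0,0,0.8]]]}}

```text
clock: 15.3
eef_pos: [471.1, -23.7, 221.6]
eef_rot: [-3.141, 0.002, 2.965]
wrist_force: [-7.5, -5.8, 2.8]
finger_gap: 30.7
finger_force: 30.0
```

```bash
python3 st.py r
```

```text
[471.1 -23.7 221.6] [-7.51 -5.84  2.84] q -0.371 tang 0.35 rad 6.94 15.3
[[248.1, 245.7], [247.4, 245.5]]
```

Call:
{"name": "servo_tool", "arguments": {"motion": [[[-0.006,0.001,-0.019,0,0,0,0.8],[-0.012,0.002,-0.039,0,0,0,0.8],[-0.016,0.003,-0.059,0,0,0,0.8],[-0.019,0.003,-0.079,0,0,0,0.8]]]}}

```text
clock: 15.9
eef_pos: [461.3, -22.0, 180.3]
eef_rot: [-3.141, 0.001, 2.965]
wrist_force: [-1.5, -2.7, 6.8]
finger_gap: 30.5
finger_force: 30.0
```

```bash
python3 st.py r
```

```text
[461.3 -22.  180.3] [-1.47 -2.73  6.8 ] q -0.12 tang 6.64 rad 1.77 15.9
[[246.1, 244.3], [245.5, 244.1]]
```

Call:
{"name": "servo_tool", "arguments": {"motion": [[[-0.001,0,-0.01,0,0,0,0.8],[-0.002,0,-0.02,0,0,0,0.8],[-0.002,0,-0.02,0,0,0,0.8]]]}}

```text
clock: 16.4
eef_pos: [460.4, -21.8, 170.1]
eef_rot: [-3.141, 0.001, 2.965]
wrist_force: [-0.3, -4.6, 1.7]
finger_gap: 30.4
finger_force: 30.0
```

Call:
{"name": "servo_tool", "arguments": {"motion": [[[0,0,-0.01,0,0,0,0.8],[0,0,-0.01,0,0,0,0.8]]]}}

```text
clock: 16.6
eef_pos: [460.5, -21.8, 165.1]
eef_rot: [-3.141, 0.001, 2.965]
wrist_force: [-1.2, -4.1, 3.9]
finger_gap: 30.8
finger_force: 30.0
```

Call:
{"name": "servo_tool", "arguments": {"motion": [[[0,0,-0.005,0,0,0,0.8],[0,0,-0.01,0,0,0,0.8]]]}}

```text
clock: 16.8
eef_pos: [460.6, -21.8, 160.6]
eef_rot: [-3.141, 0.001, 2.965]
wrist_force: [-4.9, -4.3, 11.5]
finger_gap: 30.6
finger_force: 30.0
```

```bash
python3 st.py r
```

```text
[460.6 -21.8 160.6] [-4.87 -4.25 11.54] q -0.003 tang 11.53 rad 4.08 16.8
[[245.7, 243.3], [244.9, 242.9]]
```

```bash
python3 st.py;python3 st.py r; python3 st.py; python3 -c "
from h import *
c=shot('scene')
for i in range(3):
  c=shot('scene');P=cloud(c);m=(np.hypot(P[...,0]-616.5,P[...,1]-4)<20)&(P[...,2]>60)&(P[...,2]<125)
  hsv=cv2.cvtColor(c['frame'],cv2.COLOR_RGB2HSV);g=m&(hsv[...,1]>110)&(hsv[...,0]<30)
  q=P[g];print(len(q),np.percentile(q[:,2],[2,10,50,90,98]).round(1))
cv2.imwrite('pics/s6.png',cv2.convertScaleAbs(cv2.resize(c['frame'][150:270,250:370,::-1],None,fx=5,fy=5,interpolation=cv2.INTER_CUBIC),alpha=1.2,beta=0))
"
```

```text
[460.5 -21.8 160.4] [-3.3  -4.48  6.65] q -0.002 tang 6.64 rad 2.46 17.0
[460.5 -21.8 160.4] [-3.3  -4.48  6.65] q -0.002 tang 6.64 rad 2.46 17.0
[[244.4, 243.1], [245.5, 243.0]]
[460.5 -21.8 160.4] [-1.68 -4.86  6.46] q -0.002 tang 6.46 rad 0.8 17.2
19 [74.2 74.7 77.4 78.4 78.4]
17 [73.1 74.1 76.  77.5 78.1]
18 [72.1 73.7 76.5 78.4 78.7]
```

View pics/s6.png

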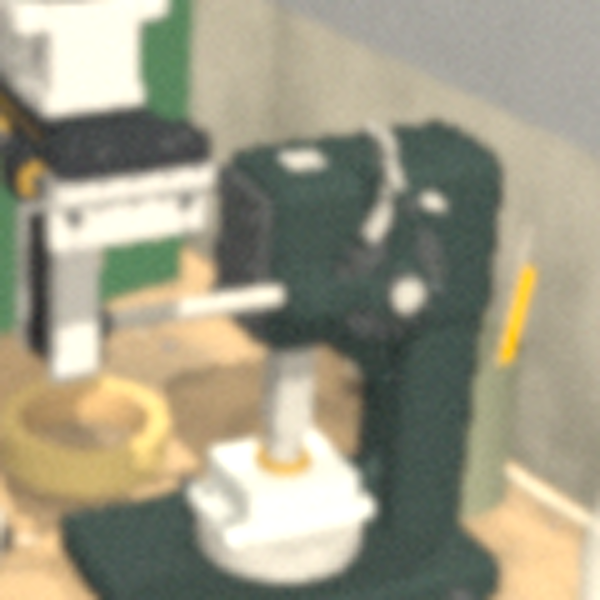

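The flange at (285,462) is almost down on the block, and the lever still leans forward. From here I'll use small steps and watch the force.

Call:
{"name": "servo_tool", "arguments": {"motion": [[[0,0,-0.002,0,0,0,0.8],[0,0,-0.004,0,0,0,0.8]]]}}

```text
clock: 17.6
eef_pos: [460.6, -21.8, 158.8]
eef_rot: [-3.141, 0.001, 2.965]
wrist_force: [-4.6, -3.6, 9.9]
finger_gap: 30.9
finger_force: 30.0
```

Call:
{"name": "servo_tool", "arguments": {"motion": [[[0,0,0,0,0,0,0.8]]]}}

```text
clock: 17.7
eef_pos: [460.6, -21.8, 158.7]
eef_rot: [-3.141, 0.001, 2.965]
wrist_force: [-3.3, -3.9, 8.9]
finger_gap: 30.4
finger_force: 30.0
```

Call:
{"name": "servo_tool", "arguments": {"motion": [[[0,0,0,0,0,0,0.8]]]}}

```text
clock: 17.8
eef_pos: [460.6, -21.8, 158.7]
eef_rot: [-3.141, 0.001, 2.965]
wrist_force: [-3.1, -2.3, 8.6]
finger_gap: 30.9
finger_force: 30.0
```

Call:
{"name": "servo_tool", "arguments": {"motion": [[[0,0,-0.002,0,0,0,0.8]]]}}

```text
clock: 17.9
eef_pos: [460.7, -21.8, 157.9]
eef_rot: [-3.141, 0.002, 2.965]
wrist_force: [-4.3, -4.4, 11.8]
finger_gap: 30.4
finger_force: 30.0
```

Call:
{"name": "servo_tool", "arguments": {"motion": [[[0,0,-0.001,0,0,0,0.8]]]}}

```text
clock: 18.0
eef_pos: [460.7, -21.8, 157.3]
eef_rot: [-3.141, 0.002, 2.965]
wrist_force: [-4.3, -3.8, 10.8]
finger_gap: 30.6
finger_force: 30.0
```

Call:
{"name": "servo_tool", "arguments": {"motion": [[[0,0,0,0,0,0,0.8]]]}}

```text
clock: 18.1
eef_pos: [460.7, -21.8, 157.3]
eef_rot: [-3.141, 0.002, 2.965]
wrist_force: [-3.2, -3.6, 9.8]
finger_gap: 30.6
finger_force: 30.0
```

Call:
{"name": "servo_tool", "arguments": {"motion": [[[0,0,0,0,0,0,0.4],[0,0,0,0,0,0,0.4],[0,0,0,0,0,0,0.4],[0,0,0.03,0,0,0,0.4],[0,0,0.1,0,0,0,0.4],[-0.02,0,0.2,0,0,0,0.4],[-0.06,0,0.28,0,0,0,0.4],[-0.1,0,0.3,0,0,0,0.4],[-0.1,0,0.3,0,0,0,0.4]]]}}

```text
clock: 19.0
eef_pos: [409.6, -21.6, 308.0]
eef_rot: [3.141, 0.004, 2.965]
wrist_force: [0.2, 1.0, 0.5]
finger_gap: 56.3
finger_force: 0.0
```

```bash
python3 st.py r; python3 -c "
from h import *
for i in range(3):
  c=shot('scene');P=cloud(c);m=(np.hypot(P[...,0]-616.5,P[...,1]-4)<20)&(P[...,2]>60)&(P[...,2]<125)
  hsv=cv2.cvtColor(c['frame'],cv2.COLOR_RGB2HSV);g=m&(hsv[...,1]>110)&(hsv[...,0]<30)
  q=P[g];print(len(q),np.percentile(q[:,2],[2,10,50,90,98]).round(1))
cv2.imwrite('pics/s7.png',cv2.convertScaleAbs(cv2.resize(c['frame'][160:260,250:370,::-1],None,fx=6,fy=6,interpolation=cv2.INTER_CUBIC),alpha=1.0,beta=0))
"
```

```text
[409.6 -21.6 308. ] [0.21 1.01 0.45] q -1.057 tang 0.25 rad 0.38 19.0
[[245.8, 243.6], [244.7, 243.4]]
18 [73.4 74.1 76.6 78.  78.4]
19 [73.1 74.2 76.5 78.4 78.6]
19 [73.5 74.8 76.2 77.8 78.5]
```

View pics/s7.png

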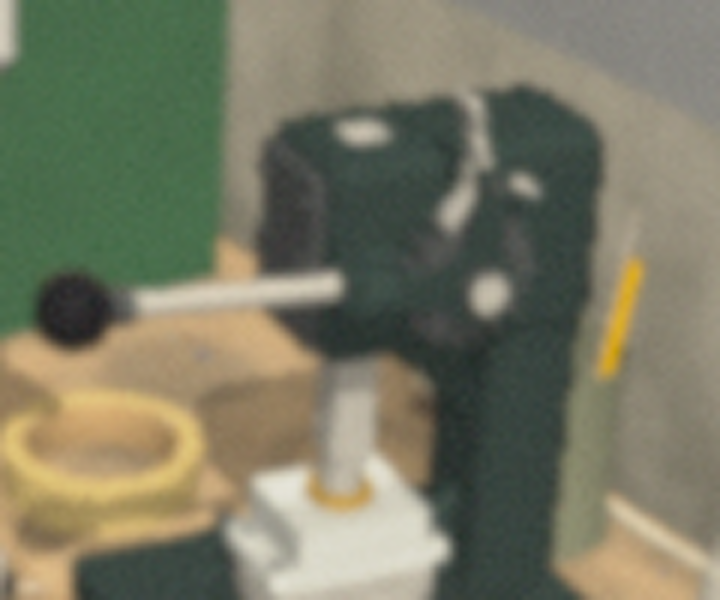

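The picture shows the flange down on the block at (340,492), the lever leaning forward at (475,105), and the ball free at (75,308). The force felt went from about 6 N to about 11 N, so I'm handing in.

```bash
python3 -c "
from cell import manip
print(manip.sign_off())"
```

```text
the job is handed in; nothing more can be done
None
```

The reversing lever is over to the front, and the bush is pressed in until it went firm at about 11 N at the ball. The last picture shows its flange on the block; the handle is released, and the job was handed in at about 19 s.

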